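Stack the hanging ring weights on the small scale

ROBOT

A 6-joint arm with a two-finger parallel gripper is mounted at the origin on a cart in front of the work surface, level with it; the furniture and walls round the work are solid. World frame = base frame: x ahead of the robot, y to its left, z up, the work surface at z = 0. Lengths are in m, angles in degrees, forces in N, time in s.
With the tool pointing down it reaches from about 0.15 to 0.775 m from the base axis. Payload 6.1 kg.
Tool frame: the origin (TCP) lies midway between the tips of the shut fingers; the grasp point (between the pads) lies arm.hold_point_z behind it (arm.hold_point_z is the distance from the TCP to the grasp point, in m); z points along the fingers, y is the line along which they close (so a half turn about z gives the same grasp; the last joint's range is limited). The gripper opens to 85 mm and grips with 20 to 120 N. Pads are 22 mm wide; open, the fingers measure 114 mm over their backs; the gripper's body (76 mm by 85 mm) begins 54 mm behind the grasp point. The pads swing forward as they close: fully open they stand 13 mm farther back than shut.
Start: joints at [-64.859, 7.208, -2.269, 80.523, 0, 90], TCP at [0.223, -0.475, 0.231] pointing down, gripper open.
Joint ranges: [-155.77, 155.77], [-54.66, 111.73], [-72.52, 77.12], [-102.08, 115.82], [-83.92, 84.16], [-180, 180]. Speed limits (degrees/s): [136.94, 136.94, 172.46, 180, 180, 180].

INTERFACE

Orientations are given as a 3x3 rotation matrix whose columns are the frame's x, y, z axes.
In Python, from station import monitor, imaging, finish_job, arm gives the robot as it stands.
- The arm moves only by the tool send_rows, never from a script. Its argument "series" is a list that holds one entry, the list of rows, each a list of 5 numbers: the shift along the world's x, y, z in units of 2 cm (1.0 is 2 cm), then the turn about the world's z in units of 0.1 rad (1.0 is 0.1 rad), then the finger opening in mm, from 0 to 85.4. A call has 1 to 10 rows; each row shifts and turns the commanded pose from where the row before left it; what a row does not reach is not made up. A row lasts 1/10 s, in which the tool goes at most 50 mm and 8.59 degrees, less where a joint would pass 70% of its speed; a pose out of reach is approached as far as the arm can. A call with a number of a shift or a turn outside -1 to 1 is refused whole. A call with a gripper value outside its range is refused whole. The fingers move at their own pace and stop on an object; "squeeze" is the grip in N (left out, the last holds). Time passes only in rows, so rows that do not move let the fingers close. It gives the time, the measured TCP pose, the force, the opening and the grip force at its end, in the units of the state.
- monitor.state(): the state, without advancing time (a new reading comes with each control period).
- imaging.read_camera(name): name is "side" or "top" or "wrist"; returns the picture (480x640x3 uint8, red, green, blue); there is no depth.
- imaging.camera_model(name): a dict with "vertical_fov" (degrees; the focal length in pixels is half the picture's height over the tangent of half this angle, whatever the lens; pixels are square), "cx", "cy" (the principal point, pixels), "k1" (the pictures are not rectified: a ray, as slopes to the right and down, at radius r is drawn at 1 + k1 r^2 times it, then the intrinsics apply), "world_to_cam" (4x4, takes a point from world to camera coordinates). Camera axes: x right, y up, looking along -z (the intrinsics and any distortion apply to the point x, -y, -z); pixel columns grow to the right and rows downward; lengths in m; the calibration is good to about 2 mm. A picture is of the moment at which its call begins: read the wrist's pose just before it. camera_model takes no time and is no camera call; for the wrist camera it gives the pose at the moment of the call.
- finish_job(): hands the job in; it is judged then, once.
The state is a dict: "time": time; "joint_positions": joint angles; "joint_vel": joint speeds; "joint_torque": joint torques, N m; "tcp_pos": TCP position; "tcp_rot": TCP orientation; "ft_force": force on the tool from outside, world axes, zero at the start; "wrist_torque": the same for the moment, N m; "grip_width": finger opening in m; "gripper_force": force on a finger pad.
Only numpy, scipy, OpenCV 4.12 (cv2) and the standard library are available. Lean on these libraries where they do the work, as an engineer would, in place of code of your own. Each camera call takes 0.05 s, during which the arm holds its last target. There are 200 camera calls.

TASK

Make up the check load on the small round-pan scale: lift the three steel ring weights off the pegs of the rack and stack them flat on the scale's pan, the largest at the bottom, then the medium, the smallest on top, each centred on the pan. Set each one down gently rather than dropping it, and leave the other things on the bench where they stand.

Things in the scene. Friction and masses are not known exactly. Their poses are not given: they have to be found in the camera images.
- disc_large: the large ring weight: plain steel disc, 64 mm outside diameter, 16 mm thick, with a 20 mm hole through its middle, about 350 g. Origin: centre of its underside (the face against the peg's collar at the start); z runs along its axis, out along the peg at the start.
- disc_large_mid (a point): centre of the large disc (8 mm from either face)
- disc_medium: the medium ring weight: plain steel disc, 52 mm outside diameter, 16 mm thick, with a 20 mm hole through its middle, about 220 g. Origin: centre of its underside (the face against the peg's collar at the start); z runs along its axis, out along the peg at the start.
- disc_medium_mid (a point): centre of the medium disc (8 mm from either face)
- disc_small: the small ring weight: plain steel disc, 40 mm outside diameter, 16 mm thick, with a 20 mm hole through its middle, about 120 g. Origin: centre of its underside (the face against the peg's collar at the start); z runs along its axis, out along the peg at the start.
- disc_small_mid (a point): centre of the small disc (8 mm from either face)
- rack: fixed steel peg rack: a 16 mm round bar, 252 mm long along the rack's y, 110 mm above the bench, on two posts at y = -47.5 and +47.5 mm with 130 mm feet along x. Three straight pegs rise from it, leaning 40 degrees from vertical towards the rack's -x (the robot's side); one disc hangs on each, which one varies. Origin on the bench under the bar's middle.
- peg_0 (a point): rack peg at y = -95 mm in the rack frame, 14 mm thick, axis (-0.643, 0, 0.766) in that frame. The point on its axis at the outer face of its 26 mm collar, where the hanging disc's underside rests, square to the peg; the peg's rounded tip is 37 mm on along the axis (21 mm past the disc's outer face)
- peg_1 (a point): rack peg at y = 0 mm in the rack frame, 14 mm thick, axis (-0.643, 0, 0.766) in that frame. The point on its axis at the outer face of its 26 mm collar, where the hanging disc's underside rests, square to the peg; the peg's rounded tip is 37 mm on along the axis (21 mm past the disc's outer face)
- peg_2 (a point): rack peg at y = 95 mm in the rack frame, 14 mm thick, axis (-0.643, 0, 0.766) in that frame. The point on its axis at the outer face of its 26 mm collar, where the hanging disc's underside rests, square to the peg; the peg's rounded tip is 37 mm on along the axis (21 mm past the disc's outer face)
- scale: fixed small portable scale, grey housing 150 x 116 mm, top 25 mm above the bench, with a flat round 96 mm metal pan; display to its -x. Origin on the bench under the pan's centre.
- pan (a point): centre of the pan's top face, 36 mm above the bench; z up
- jar_b: bystander: white screw-cap jar, 54 mm wide, 70 mm tall, stands before the rack. Origin: centre of its underside.
- weight_500: bystander: knobbed metal test weight, 38 mm wide, 66 mm tall, stands before the rack. Origin: centre of its underside.
- jar_a: bystander: jar with a blue cap, 64 mm wide, 85 mm tall, stands behind the small scale. Origin: centre of its underside.
- tape_roll: bystander: roll of tape lying flat, 72 mm wide, 25 mm tall, in front of the big balance. Origin: centre of its underside.
- ferrule: bystander: flanged metal pipe ferrule, 50 mm wide, 22 mm tall, near the front of the bench (looks ring-like but is no weight). Origin: centre of its underside.
- calculator: bystander: dark pocket calculator, 112 x 68 x 15 mm, lying flat near the front of the bench. Origin: centre of its underside.
There are look-alikes about, which are no part of the job. Leave any pink or yellow look-alike of the disc_medium alone.

How it is judged (in metres and radians):
On the way, in this order (a step that is already met when the one before it is completed fails the run):
1. the large disc lies on the pan, centred, and is let go (horizontal distance between disc_large_mid and pan below 0.008 m and z of disc_large_mid in the frame of pan between 0.004 and 0.012 m and angle between the z axis of disc_large and the z axis of pan, either way round below 0.1 rad and linear speed of disc_large below 0.02 m/s and contact force between the fingers and disc_large below 0.05 N), for 0.2 s.
2. the medium disc lies on the large disc, centred, and is let go (horizontal distance between disc_medium_mid and pan below 0.008 m and z of disc_medium_mid in the frame of pan between 0.02 and 0.028 m and angle between the z axis of disc_medium and the z axis of pan, either way round below 0.1 rad and linear speed of disc_medium below 0.02 m/s and contact force between the fingers and disc_medium below 0.05 N), for 0.2 s.
3. the small disc lies on the medium disc, centred, and is let go (horizontal distance between disc_small_mid and pan below 0.008 m and z of disc_small_mid in the frame of pan between 0.036 and 0.044 m and angle between the z axis of disc_small and the z axis of pan, either way round below 0.1 rad and linear speed of disc_small below 0.02 m/s and contact force between the fingers and disc_small below 0.05 N), for 0.2 s.
At the end, for the whole second after the job is handed in: The large, medium and small discs lie flat in that order from the pan up, each disc's centre within 8 mm horizontally of the pan's centre and within 4 mm of its stacked height (8, 24 and 40 mm above the pan), tilted less than 0.1 rad, released and at rest (all of step 1 and all of step 2 and all of step 3); the robot touches nothing.
It fails at once if a disc drops or is slammed on to the stack (faster than 0.45 m/s within 12 mm above its place in the stack, as after a fall of more than about 10 mm) ((horizontal distance between disc_large_mid and pan below 0.04 m and z of disc_large_mid in the frame of pan below 0.02 m and linear speed of disc_large above 0.45 m/s) or (horizontal distance between disc_medium_mid and pan below 0.04 m and z of disc_medium_mid in the frame of pan below 0.036 m and linear speed of disc_medium above 0.45 m/s) or (horizontal distance between disc_small_mid and pan below 0.04 m and z of disc_small_mid in the frame of pan below 0.052 m and linear speed of disc_small above 0.45 m/s)).
It fails at once if a bystander is shifted by more than 25 mm or tipped over (distance of any of jar_b, weight_500, jar_a, tape_roll, ferrule, calculator from where it was at the start of the episode above 0.025 m or angle between any of jar_b, weight_500, jar_a, tape_roll, ferrule, calculator's own z axis and vertical above 0.5 rad).
It also fails if it takes over 72 s, if anything falls off the work surface, if the arm or the gripper's body presses on something with over 40 N, if the wrist force passes 120 N, or if a joint passes its speed limit or range.

## Working session

There is one attempt and no reset: what is moved stays moved. The work goes in short steps, Python scripts to look and compute and a tool call to move; the robot and the scene stay as the last step left them, time stands still between calls to the robot, and variables do not carry over. Pictures are saved under pics/ and viewed, at most 10 in all, crops included, and the job is handed in when it is done.

Besides the shell and the picture viewer there is one more tool, called after "Request:" as name(argument=value, ...), one argument or row to a line, values as JSON. send_rows: Moves the arm, as the interface text tells. Shifts and turns lie within -1 to 1; 1 stands for 2 cm of shift or 0.1 rad of turn. Its arguments: {"type":"object","properties":{"series":{"type":"array"},"squeeze":{"type":"number"}},"required":["series"]}

```bash
ls; mkdir -p pics; cat > h.py <<'E'
import numpy as np,cv2
from station import monitor,imaging,arm
def proj(m,P):
    P=np.atleast_2d(P);W=np.array(m["world_to_cam"]);c=P@W[:3,:3].T+W[:3,3]
    s=np.c_[c[:,0],-c[:,1]]/-c[:,2:3];f=240/np.tan(np.radians(m["vertical_fov"]/2))
    s=s*(1+m["k1"]*(s**2).sum(1,keepdims=True))
    return s*f+[m["cx"],m["cy"]]
def ray(m,uv):
    f=240/np.tan(np.radians(m["vertical_fov"]/2));W=np.array(m["world_to_cam"])
    K=np.array([[f,0,m["cx"]],[0,f,m["cy"]],[0,0,1.]])
    s=cv2.undistortPoints(np.array(uv,float).reshape(-1,1,2),K,np.array([m["k1"],0,0,0.])).reshape(-1,2)
    d=np.c_[s[:,0],-s[:,1],-np.ones(len(s))]@W[:3,:3]
    return -W[:3,:3].T@W[:3,3],d
def onplane(m,uv,z):
    o,d=ray(m,uv);return o+d*((z-o[2])/d[:,2:3])
E
python3 - <<'E'
from h import *
for n in("side","top","wrist"):
    cv2.imwrite(f"pics/{n}0.png",imaging.read_camera(n)[:,:,::-1]); m=imaging.camera_model(n)
    W=np.array(m["world_to_cam"]);print(n,m["vertical_fov"],m["k1"],-W[:3,:3].T@W[:3,3],-W[2,:3])
print(arm.hold_point_z,monitor.state()["time"],monitor.state()["tcp_rot"])
E
```

```text
pics
side 54.34390401827933 -0.06531764619296503 [ 0.39036113 -0.98239258  0.6985997 ] [ 0.10834256  0.83751402 -0.53556713]
top 46.2818693759073 0.026473742534993905 [ 0.29242296 -0.06741897  1.71902801] [ 0.13064638  0.01084514 -0.99136971]
wrist 70.11577701031476 -0.05449003817815501 [ 0.29066088 -0.44500992  0.37262042] [-0.2637873  -0.12147426 -0.95690139]
0.0187 0.15 [[ 9.05275071e-01  4.24825625e-01 -4.83226187e-04]
 [ 4.24825899e-01 -9.05274406e-01  1.09796933e-03]
 [ 2.89932090e-05 -1.19925127e-03 -9.99999280e-01]]
```

View pics/top0.png

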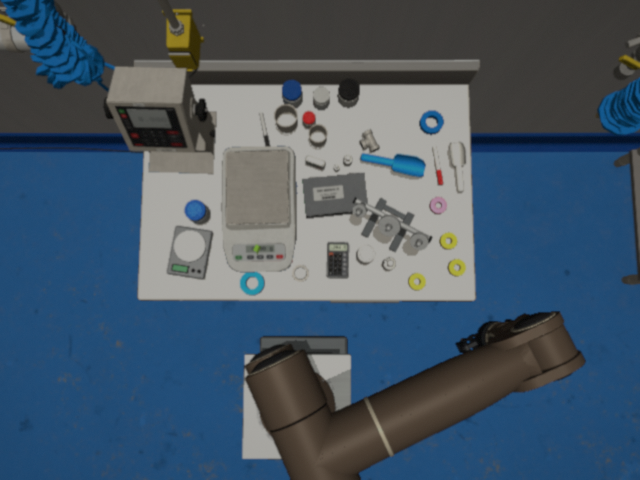

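View pics/side0.png

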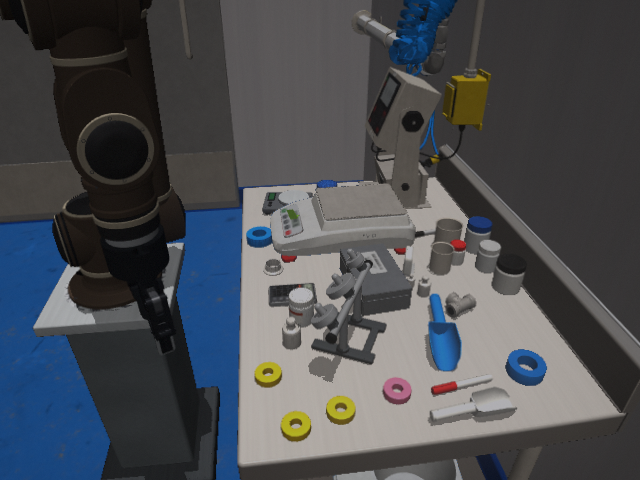

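```bash
python3 - <<'E'
from h import *
m=imaging.camera_model("top");ms=imaging.camera_model("side")
print(onplane(m,[[358,211],[388,227],[419,243]],0.14), onplane(m,[[190,246]],.036),onplane(m,[[366,254],[388,264],[335,260]],.06),onplane(m,[[195,211]],.085))
im=cv2.imread("pics/top0.png");a=cv2.resize(im[185:285,150:450],None,fx=2.6,fy=2.6,interpolation=cv2.INTER_CUBIC)
im=cv2.imread("pics/side0.png");b=cv2.resize(im[235:365,260:420],None,fx=2.2,fy=2.2,interpolation=cv2.INTER_CUBIC)
o=np.zeros((260+286,780,3),np.uint8);o[:260]=a;o[260:,:352]=b
b=cv2.imread("pics/wrist0.png");o[260:,370:751]=cv2.resize(b,(381,286));cv2.imwrite("pics/crop1.png",o)
E
```

```text
[[ 0.56148913 -0.17422068  0.14      ]
 [ 0.51562755 -0.25884361  0.14      ]
 [ 0.4701963  -0.34544952  0.14      ]] [[0.47135649 0.32600084 0.036     ]] [[ 0.44607836 -0.20240947  0.06      ]
 [ 0.41661985 -0.26699995  0.06      ]
 [ 0.42803718 -0.11062653  0.06      ]] [[0.57007337 0.30312899 0.085     ]]
```

View pics/crop1.png

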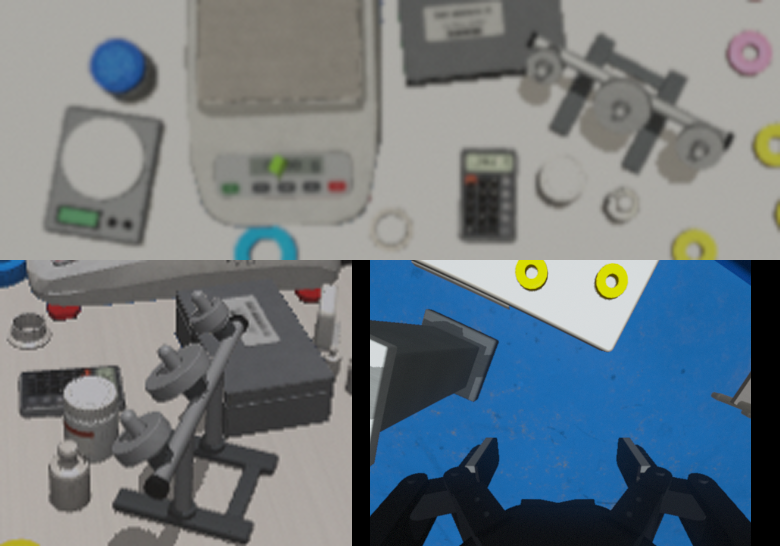

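Three grey steel discs sit on the pegs in the top picture: small at (358,211) on peg_2, large at (388,227) on peg_1, medium at (419,243) on peg_0. The yellow rings at (449,241), (457,267) and (417,282), the pink one at (438,205), the blue ones at (253,283) and (431,122), and the ferrule at (301,272) all lie on the bench and are look-alikes or bystanders. The crop confirms the grey discs by their pegs and relative sizes. The pan is at (190,246), with jar_a beside it at (195,211). Next I move the wrist camera over the rack.

Request:
send_rows(
  series=[
    [[0.95,0.82,0.5,-0.66,80],[0.95,0.82,0.5,-0.66,80],[0.95,0.82,0.5,-0.66,80],[0.95,0.82,0.5,-0.66,80],[0.95,0.82,0.5,-0.66,80],[0.95,0.82,0.5,-0.66,80],[0.95,0.82,0.5,-0.66,80],[0.95,0.82,0,-0.66,80],[0.95,0.82,0,-0.66,80],[0.95,0.82,0,-0.66,80]],
  ],
  squeeze=20,
)

```text
time: 1.15
tcp_pos: [0.4137, -0.3105, 0.3012]
tcp_rot: [[0.975, -0.222, -0.0], [-0.222, -0.975, 0.0], [-0.0, -0.0, -1.0]]
ft_force: [0.6, -0.3, -0.5]
grip_width: 0.0797
gripper_force: 0.0
```

Request:
send_rows(
  series=[
    [[0.95,0.82,0,-0.66,80],[0.95,0.82,0,-0.66,80],[0.95,0.82,0,-0.66,80],[0.95,0.82,0,-0.7,80],[0,0,0,0,80],[0,0,0,0,80]],
  ],
)

```text
time: 1.75
tcp_pos: [0.4859, -0.2513, 0.3009]
tcp_rot: [[0.887, -0.461, 0.001], [-0.461, -0.887, 0.005], [-0.001, -0.005, -1.0]]
ft_force: [0.4, -0.2, 0.5]
grip_width: 0.0803
gripper_force: 0.0
```

```bash
python3 - <<'E'
from h import *
import pickle
s=monitor.state();m=imaging.camera_model("wrist");im=imaging.read_camera("wrist")[:,:,::-1]
cv2.imwrite("pics/wrist1.png",im);pickle.dump((s,m),open("w1.pkl","wb"));print(s["tcp_pos"],s["tcp_rot"],s["time"])
E
```

```text
[ 0.48588637 -0.25134455  0.30087146] [[ 0.88727334 -0.46124236  0.00122891]
 [-0.46124284 -0.88726199  0.00460449]
 [-0.00103342 -0.00465226 -0.99998864]] 1.75
```

View pics/wrist1.png

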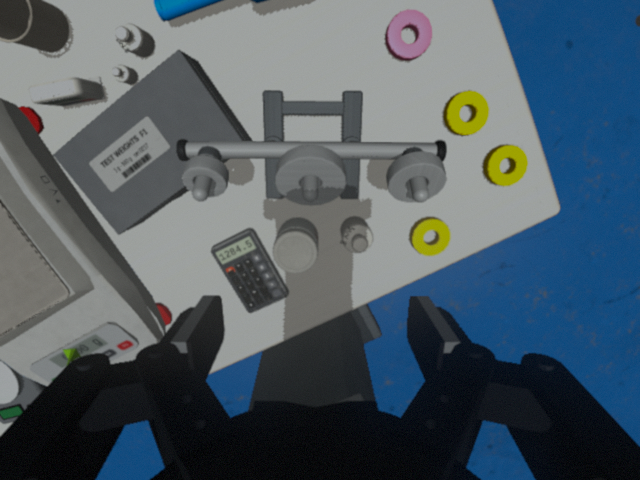

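The wrist view shows small (205,175), large (310,172) and medium (417,175) on their pegs. The bar's ends are at (182,150) and (441,150), and the peg tips are near y = 187. I'll measure these and check with an enlarged overlay.

```bash
cat > rack.py <<'E'
from h import *
def fit(m,ends,tips,r=0.007):
    E=onplane(m,ends,0.110);yv=E[0,:2]-E[1,:2];L=np.linalg.norm(yv);yv/=L
    R=np.eye(3);R[:2,1]=yv;R[:2,0]=[yv[1],-yv[0]];O=np.r_[E[:,:2].mean(0),0]
    a=np.array([-.6428,0,.766]);o,d=ray(m,tips);oo=(o-O)@R;dd=d@R
    # point on ray that lies on plane of pegs: x=-.6428t, z=.11+.766t (+ y free)
    T=[];Y=[]
    for k in dd:
        A=np.array([[-.6428,-k[0]],[.766,-k[2]]]);t,s=np.linalg.solve(A,[oo[0],oo[2]-.11]);T.append(t);Y.append(oo[1]+s*k[1])
    return O,R,L,np.array(T),np.array(Y)
def ring(O,R,y,t,rad,n=60):
    th=np.linspace(0,2*np.pi,n);a=np.array([-.6428,0,.766]);u=np.array([.766,0,.6428])
    P=np.array([0,y,.11])+a*t+rad*(np.cos(th)[:,None]*u+np.sin(th)[:,None]*np.array([0,1,0]));return P@R.T+O
E
python3 - <<'E'
from rack import *
import pickle
s,m=pickle.load(open("w1.pkl","rb"))
O,R,L,T,Y=fit(m,[[180,150],[444,150]],[[201,191],[310,189],[420,191]]) # ends, hemisphere centres
print("O",O,"yaw",np.degrees(np.arctan2(R[1,0],R[0,0])),"L",L,"T",T,"Y",Y)
im=cv2.imread("pics/wrist1.png")[130:220,170:460];k=2.7
im=cv2.resize(im,None,fx=k,fy=k,interpolation=cv2.INTER_CUBIC);raw=im.copy()
t0=T.mean()-.030   # collar face = tip-37 ; centre of rounded tip = tip-7
for y,r in((.095,.020),(0,.032),(-.095,.026)):
    for tt,c in((t0,(0,0,255)),(t0+.016,(0,255,0))):
        p=(proj(m,ring(O,R,y,tt,r))-[170,130])*k;cv2.polylines(im,[p.astype(int)],True,c,1)
cv2.imwrite("pics/crop2.png",np.vstack([raw,im]))
E
```

```text
O [ 0.54267422 -0.27698463  0.        ] yaw -27.44094816784641 L 0.25164432535618947 T [0.05169691 0.04964646 0.05151931] Y [ 0.09544812  0.00092838 -0.09406881]
```

View pics/crop2.png

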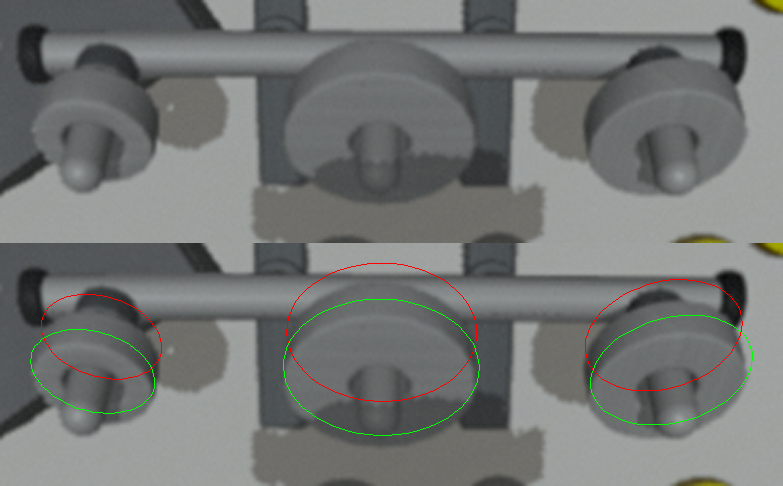

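```bash
python3 - <<'E'
from rack import *
import pickle
s,m=pickle.load(open("w1.pkl","rb"));ms=imaging.camera_model("side")
O,R,L,T,Y=fit(m,[[180,150],[444,150]],[[201,191],[310,189],[420,191]])
tipw=[[201,192.5],[310.7,190],[420.5,193.5]];tips=[[349,252],[337,277.5],[317,307]]
for a,b in zip(tipw,tips):
    o1,d1=ray(m,[a]);o2,d2=ray(ms,[b]);d1=d1[0]/np.linalg.norm(d1);d2=d2[0]/np.linalg.norm(d2)
    q=np.linalg.lstsq(np.c_[d1,-d2],o2-o1,rcond=None)[0];p=(o1+q[0]*d1+o2+q[1]*d2)/2
    print("tip rack frame",(p-O)@R,"gap",np.linalg.norm(o1+q[0]*d1-o2-q[1]*d2))
im=cv2.imread("pics/side0.png")[240:325,300:385];k=4.5
im=cv2.resize(im,None,fx=k,fy=k,interpolation=cv2.INTER_CUBIC);raw=im.copy()
t0=T.mean()-.030
for y,r in((.095,.020),(0,.032),(-.095,.026)):
    for tt,c in((t0,(0,0,255)),(t0+.016,(0,255,0))):
        p=ring(O,R,y,tt,r)-.003*R@np.array([.766,0,.643])
        p=(proj(ms,p)-[300,240])*k;cv2.polylines(im,[p.astype(int)],True,c,1)
cv2.imwrite("pics/crop3.png",np.hstack([raw,im]))
E
```

```text
tip rack frame [-0.03465652  0.09475346  0.15171788] gap 0.0009377538119613233
tip rack frame [-0.03134466  0.0003963   0.15226442] gap 0.0015588881718495897
tip rack frame [-0.03589463 -0.09432187  0.1513847 ] gap 0.00185433247869895
```

View pics/crop3.png

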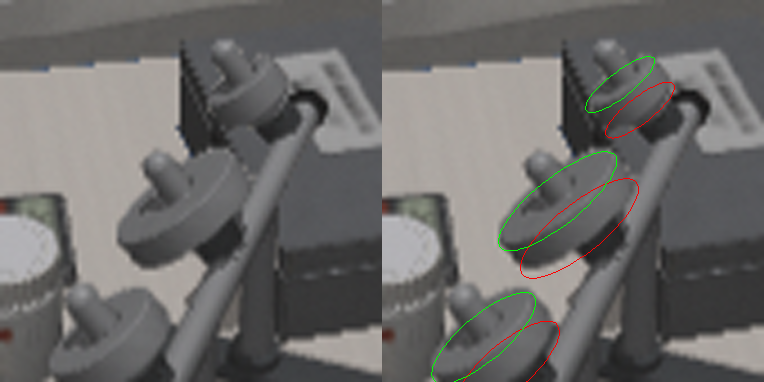

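Overlay and triangulation agree: peg tip centres lie at t ≈ 53 mm up the pegs, and the discs hang about 3 mm down in their slack. That puts the large disc's middle near (0.523, -0.267, 0.132), within about 3 mm. I'll grip it low on the pads so the fingertips clear the pan later.

Request:
send_rows(
  series=[
    [[0.92,-0.38,-0.8,0,80],[0.92,-0.38,-0.8,0,80],[0,0,-0.9,0,80],[0,0,-0.9,0,80],[0,0,-0.9,0,80],[0,0,-0.9,0,80],[0,0,-0.9,0,80],[0,0,-0.9,0,80],[0,0,0,0,80]],
  ],
  squeeze=30,
)

```text
time: 2.7
tcp_pos: [0.52, -0.2682, 0.1589]
tcp_rot: [[0.888, -0.461, -0.001], [-0.461, -0.888, 0.007], [-0.004, -0.006, -1.0]]
ft_force: [0.1, -0.2, -0.2]
grip_width: 0.0801
gripper_force: 0.0
```

```bash
python3 - <<'E'
from h import *
s=monitor.state();cv2.imwrite("pics/wrist2.png",imaging.read_camera("wrist")[:,:,::-1]);print(s["tcp_pos"],s["time"],s["tcp_rot"][:2])
E
```

```text
[ 0.51995942 -0.26816824  0.15893936] 2.7 [[ 0.88763078 -0.46055452 -0.00106301]
 [-0.46053487 -0.88761015  0.00747388]]
```

View pics/wrist2.png

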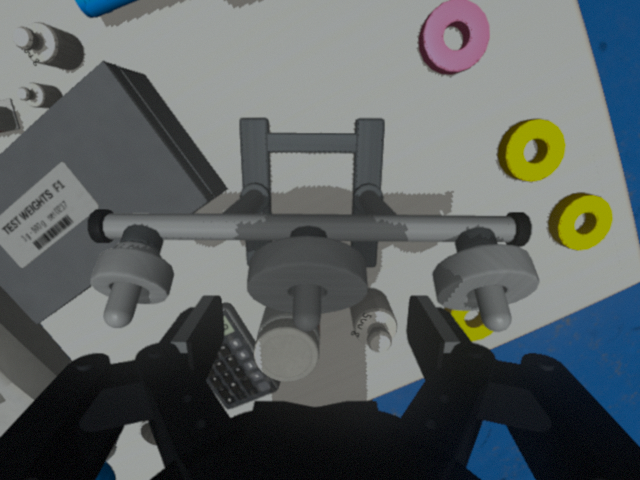

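```bash
python3 - <<'E'
from rack import *
import pickle
s,m=pickle.load(open("w1.pkl","rb"));m2=imaging.camera_model("wrist")
O,R,L,T,Y=fit(m,[[180,150],[444,150]],[[201,191],[310,189],[420,191]])
A=[[201,192.5],[310.7,190],[420.5,193.5],[180,149.6],[444,149.6]];B=[[119,318],[308,319],[497,319],[92,226],[527,228]]
for a,b in zip(A,B):
    o1,d1=ray(m,[a]);o2,d2=ray(m2,[b]);d1=d1[0]/np.linalg.norm(d1);d2=d2[0]/np.linalg.norm(d2)
    q=np.linalg.lstsq(np.c_[d1,-d2],o2-o1,rcond=None)[0];p=(o1+q[0]*d1+o2+q[1]*d2)/2
    print("rack frame",((p-O)@R).round(4),"gap",round(np.linalg.norm(o1+q[0]*d1-o2-q[1]*d2),4))
O2,R2,L2,T2,Y2=fit(m2,[[90,226.5],[530,228]],[[119,318],[308,319],[497,319]]);print(O2,np.degrees(np.arctan2(R2[1,0],R2[0,0])),L2,T2,Y2)
E
```

```text
rack frame [-0.0333  0.0928  0.1576] gap 0.0001
rack frame [-0.0309  0.      0.1604] gap 0.0002
rack frame [-0.0343 -0.0931  0.1549] gap 0.0002
rack frame [0.0019 0.1233 0.1188] gap 0.003
rack frame [ 0.0012 -0.1242  0.1159] gap 0.0016
[ 0.54321821 -0.27645646  0.        ] -27.47155427414518 0.2623568079473162 [0.05630689 0.05553137 0.0556956 ] [ 0.09499222 -0.00057879 -0.09529745]
```

Request:
send_rows(
  series=[
    [[0.11,0.12,-0.7,0,80],[0,0,-0.7,0,80],[0,0,-0.4,0,80],[0,0,-0.12,0,80],[0,0,0,0,60],[0,0,0,0,55],[0,0,0,0,55],[0,0,0,0,55],[0,0,0,0,55]],
  ],
  squeeze=30,
)

```text
time: 3.65
tcp_pos: [0.5236, -0.2665, 0.1233]
tcp_rot: [[0.89, -0.456, 0.004], [-0.456, -0.89, 0.007], [-0.0, -0.008, -1.0]]
ft_force: [-2.5, 3.8, 4.4]
grip_width: 0.0632
gripper_force: 33.6
```

```bash
python3 - <<'E'
from h import *
s=monitor.state();print(s["tcp_pos"],s["ft_force"],s["grip_width"],s["gripper_force"]);cv2.imwrite("pics/wrist3.png",imaging.read_camera("wrist")[:,:,::-1])
E
```

```text
[ 0.52355511 -0.26648278  0.12327638] [-2.50960976  3.84014887  4.36159221] 0.0631969738402323 33.597915172576904
```

Request:
send_rows(
  series=[
    [[0.06,-0.03,0.08,0,55],[-0.17,0.09,0.23,0,55],[-0.228,0.118,0.306,0,55],[-0.228,0.118,0.306,0,55],[-0.228,0.118,0.306,0,55],[-0.228,0.118,0.306,0,55],[-0.228,0.118,0.306,0,55],[-0.228,0.118,0.306,0,55]],
  ],
)

```text
time: 4.5
tcp_pos: [0.4937, -0.2514, 0.1665]
tcp_rot: [[0.89, -0.457, 0.004], [-0.457, -0.89, 0.006], [0.0, -0.007, -1.0]]
ft_force: [-0.2, -0.3, -3.5]
grip_width: 0.0628
gripper_force: 34.0
```

Request:
send_rows(
  series=[
    [[0,0.3,0.4,0,55],[0,0.5,0.4,0,55],[0,0.8,0.3,0,55],[0,0.9,0,0,55],[0,0.9,0,0,55],[0,0.9,0,0,55],[0,0.9,0,0,55],[0,0.9,0,0,55],[0,0.9,0,0,55],[0,0.9,0,0,55]],
  ],
)

```text
time: 5.5
tcp_pos: [0.4645, -0.1589, 0.1878]
tcp_rot: [[0.933, -0.359, 0.023], [-0.359, -0.931, 0.06], [-0.0, -0.064, -0.998]]
ft_force: [0.4, -0.0, -3.4]
grip_width: 0.0632
gripper_force: 34.0
```

Request:
send_rows(
  series=[
    [[0,0,0,0,55]],
  ],
)

```text
time: 5.6
tcp_pos: [0.4643, -0.1587, 0.188]
tcp_rot: [[0.933, -0.358, 0.023], [-0.359, -0.931, 0.06], [-0.0, -0.064, -0.998]]
ft_force: [0.1, -0.4, -3.1]
grip_width: 0.0633
gripper_force: 34.0
```

```bash
python3 - <<'E'
from h import *
s=monitor.state();print(s["tcp_pos"],s["ft_force"],s["joint_positions"],s["joint_vel"],s["tcp_rot"])
E
```

```text
[ 0.46429191 -0.15868445  0.18796747] [ 0.05730378 -0.41481275 -3.13116465] [-21.0873857    3.68659139 -11.67712728  74.66662211   3.68467962
 179.95703473] [-0.68528251  0.87400578  0.96022077 -0.60532591 -1.02673436  0.07505607] [[ 9.33301645e-01 -3.58379636e-01  2.26291013e-02]
 [-3.59093036e-01 -9.31361336e-01  6.01519239e-02]
 [-4.81354569e-04 -6.42658422e-02 -9.97932698e-01]]
```

Joint 6 is at its 180° limit, so this yaw cannot be carried towards the scale. I'll turn the gripper the other way round (yaw ≈ 152°), which suits both the scale and the remaining discs.

Request:
send_rows(
  series=[
    [[0,0,0.3,1,55],[0,0.3,0.3,1,55],[0,0.5,0.3,1,55],[0.1,0.8,0.3,1,55],[0.1,0.8,0.3,1,55],[0.1,0.8,0.3,1,55],[0.1,0.8,0.3,1,55],[0.1,0.8,0.3,1,55],[0.1,0.8,0.3,1,55],[0.1,0.8,0.3,1,55]],
  ],
)

```text
time: 6.6
tcp_pos: [0.4792, -0.0313, 0.2481]
tcp_rot: [[0.805, 0.592, -0.038], [0.593, -0.803, 0.051], [-0.0, -0.063, -0.998]]
ft_force: [0.7, -0.6, -3.0]
grip_width: 0.0634
gripper_force: 34.0
```

Request:
send_rows(
  series=[
    [[0.1,0.8,0.3,1,55],[0.1,0.8,0.3,1,55],[0.1,0.8,0.1,1,55],[0.1,0.8,0,1,55],[0.1,0.8,0,1,55],[0.1,0.8,0,1,55],[0.1,0.8,0,1,55],[0.1,0.8,0,1,55],[0.1,0.8,0,1,55],[0.1,0.8,0,1,55]],
  ],
)

```text
time: 7.6
tcp_pos: [0.4993, 0.1289, 0.2618]
tcp_rot: [[-0.064, 0.996, -0.063], [0.998, 0.064, -0.004], [-0.0, -0.063, -0.998]]
ft_force: [1.0, 0.3, -3.3]
grip_width: 0.0635
gripper_force: 34.0
```

Request:
send_rows(
  series=[
    [[0.1,0.8,0,1,55],[0.1,0.8,0,1,55],[0.1,0.8,0,1,55],[0.1,0.8,0,1,55],[0.1,0.8,0,1,55],[0.1,0.8,0,1,55],[0.1,0.8,0,1,55],[0.1,0.7,0,1,55],[0.1,0.5,0,1,55],[0,0.2,0,1,55]],
  ],
)

```text
time: 8.6
tcp_pos: [0.5173, 0.2693, 0.2613]
tcp_rot: [[-0.875, 0.483, -0.031], [0.484, 0.873, -0.056], [-0.0, -0.064, -0.998]]
ft_force: [0.8, -0.2, -3.8]
grip_width: 0.0635
gripper_force: 34.0
```

Request:
send_rows(
  series=[
    [[0,0,0,0,55],[0,0,0,0,55]],
  ],
)

```text
time: 8.8
tcp_pos: [0.5169, 0.2682, 0.2617]
tcp_rot: [[-0.871, 0.489, -0.031], [0.49, 0.87, -0.056], [-0.0, -0.064, -0.998]]
ft_force: [-0.5, 0.4, -3.4]
grip_width: 0.0631
gripper_force: 34.0
```

```bash
python3 - <<'E'
from h import *
import pickle
s=monitor.state();m=imaging.camera_model("wrist");cv2.imwrite("pics/wrist4.png",imaging.read_camera("wrist")[:,:,::-1]);pickle.dump((s,m),open("w4.pkl","wb"))
print(s["time"],s["tcp_pos"],s["joint_positions"],s["tcp_rot"][0],proj(m,[[.471,.327,.036]]))
E
```

```text
8.8 [0.51693294 0.2681968  0.26166777] [28.42273837 16.49448985 12.93184062 89.53780425 -1.97384155 57.8442806 ] [-0.87149199  0.48941977 -0.03114481] [[357.30128164 139.8073184 ]]
```

View pics/wrist4.png

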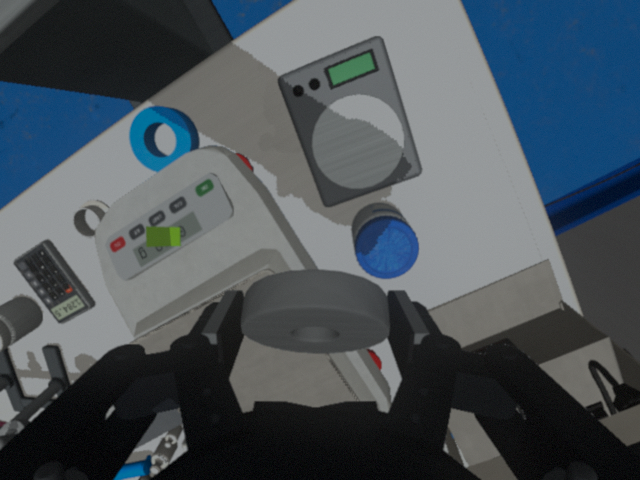

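Pan seen as a disc with edges at x 312–405, y 95–188, so its centre is about (358.5,141.5). The held large disc has its hole at about (315,331). Now I'll compute both.

```bash
cat > held.py <<'E'
from h import *
def disc_in_tool(s,m,hole,tilt=40,dz=.010):
    R=np.array(s["tcp_rot"]);p=np.array(s["tcp_pos"]);a=np.radians(tilt)
    o,d=ray(m,[hole]);o=(o-p)@R;d=d[0]@R   # tool frame (z down)
    zf=-(dz+.008*np.cos(a));q=o+d*(zf-o[2])/d[2]
    return q-np.array([-.008*np.sin(a),0,-.008*np.cos(a)])
E
python3 - <<'E'
from held import *
import pickle
s,m=pickle.load(open("w4.pkl","rb"))
print("pan",onplane(m,[[358.5,141.5],[312,141.5],[405,141.5],[358.5,95],[358.5,188]],.036).round(4))
for dz in(.006,.010,.014): print(dz,disc_in_tool(s,m,[315,331],40,dz).round(4))
E
```

```text
pan [[0.4731 0.3273 0.036 ]
 [0.4496 0.2853 0.036 ]
 [0.4961 0.3689 0.036 ]
 [0.433  0.3482 0.036 ]
 [0.5159 0.3051 0.036 ]]
0.006 [-0.003  -0.0007 -0.006 ]
0.01 [-0.0005 -0.0007 -0.01  ]
0.014 [ 0.002  -0.0007 -0.014 ]
```

Request:
send_rows(
  series=[
    [[-0.44,0.59,-0.6,0,55],[-0.44,0.59,-0.7,0,55],[-0.44,0.59,-0.8,0,55],[-0.44,0.59,-0.8,0,55],[-0.44,0.58,-0.9,0,55],[0,0,-0.9,0,55],[0,0,-0.9,0,55],[0,0,-0.9,0,55],[0,0,-0.9,0,55],[0,0,-0.5,0,55]],
  ],
)

```text
time: 9.85
tcp_pos: [0.4724, 0.3262, 0.1024]
tcp_rot: [[-0.872, 0.489, -0.032], [0.49, 0.87, -0.057], [0.0, -0.065, -0.998]]
ft_force: [-0.5, 0.0, -2.4]
grip_width: 0.0633
gripper_force: 34.1
```

Request:
send_rows(
  series=[
    [[0,0,-0.5,0,55],[0,0,-0.2,0,55],[0,0,0,0,55]],
  ],
)

```text
time: 10.15
tcp_pos: [0.4728, 0.3269, 0.0897]
tcp_rot: [[-0.872, 0.488, -0.031], [0.489, 0.871, -0.056], [-0.0, -0.064, -0.998]]
ft_force: [0.2, 0.4, -3.4]
grip_width: 0.0635
gripper_force: 34.1
```

```bash
python3 - <<'E'
from h import *
import pickle
s=monitor.state();m=imaging.camera_model("wrist");cv2.imwrite("pics/wrist5.png",imaging.read_camera("wrist")[:,:,::-1]);pickle.dump((s,m),open("w5.pkl","wb"))
print(s["time"],s["tcp_pos"],s["tcp_rot"],s["ft_force"])
E
```

```text
10.15 [0.4728179  0.32691342 0.08968378] [[-8.72394284e-01  4.87807935e-01 -3.11710041e-02]
 [ 4.88802792e-01  8.70591378e-01 -5.60578582e-02]
 [-2.08260644e-04 -6.41410289e-02 -9.97940822e-01]] [ 0.15850855  0.44880477 -3.35714711]
```

Request:
send_rows(
  series=[
    [[0,0,-0.5,0,55],[0,0,-0.5,0,55],[0,0,-0.3,0,55],[0,0,-0.2,0,55],[0,0,-0.15,0,55],[0,0,0,0,55]],
  ],
  squeeze=20,
)

```text
time: 10.8
tcp_pos: [0.4726, 0.327, 0.0564]
tcp_rot: [[-0.873, 0.487, -0.031], [0.488, 0.871, -0.056], [-0.0, -0.064, -0.998]]
ft_force: [0.5, 0.1, -3.6]
grip_width: 0.0634
gripper_force: 34.1
```

Request:
send_rows(
  series=[
    [[0,0,-0.15,0,55],[0,0,-0.15,0,55],[0,0,-0.15,0,55]],
  ],
)

```text
time: 11.1
tcp_pos: [0.4715, 0.3283, 0.0501]
tcp_rot: [[-0.873, 0.487, -0.033], [0.488, 0.871, -0.052], [0.003, -0.062, -0.998]]
ft_force: [-15.4, 0.5, 22.9]
grip_width: 0.0636
gripper_force: 35.8
```

Request:
send_rows(
  series=[
    [[0,0,-0.1,0,58],[0,0,0,0,58]],
  ],
  squeeze=20,
)

```text
time: 11.3
tcp_pos: [0.4706, 0.3285, 0.0489]
tcp_rot: [[-0.873, 0.486, -0.033], [0.488, 0.872, -0.052], [0.004, -0.061, -0.998]]
ft_force: [-14.2, 1.2, 20.1]
grip_width: 0.0636
gripper_force: 35.9
```

Request:
send_rows(
  series=[
    [[0,0,-0.1,0,60],[0,0,0,0,60]],
  ],
)

```text
time: 11.5
tcp_pos: [0.4705, 0.3289, 0.047]
tcp_rot: [[-0.873, 0.486, -0.034], [0.487, 0.872, -0.051], [0.005, -0.061, -0.998]]
ft_force: [-15.4, 1.9, 20.6]
grip_width: 0.0633
gripper_force: 36.6
```

Request:
send_rows(
  series=[
    [[0.02,0,-0.15,0,60],[0.02,0,-0.15,0,60],[0.01,0,-0.1,0,60],[0,0,0,0,60]],
  ],
)

```text
time: 11.9
tcp_pos: [0.4731, 0.3287, 0.0376]
tcp_rot: [[-0.873, 0.486, -0.031], [0.487, 0.872, -0.052], [0.002, -0.061, -0.998]]
ft_force: [-6.4, 3.0, 7.9]
grip_width: 0.0634
gripper_force: 37.6
```

```bash
python3 - <<'E'
from h import *
import pickle
s=monitor.state();m=imaging.camera_model("wrist");im=imaging.read_camera("wrist")[:,:,::-1];cv2.imwrite("pics/wrist6.png",im);pickle.dump((s,m),open("w6.pkl","wb"))
print(s["tcp_pos"],s["ft_force"],s["joint_torque"])
a=cv2.imread("pics/wrist5.png")
for n,g in(("tilted",a),("now",im)):
    g=cv2.cvtColor(g,cv2.COLOR_BGR2GRAY)
    for c in(285,315,345): print(n,c,[int(v) for v in g[190:400:5,c]])
E
```

```text
[0.47313472 0.32870402 0.03757946] [-6.40243596  2.97648421  7.94487644] [-3.70184049e+00 -4.92784274e+01  3.11153734e+01 -1.19863819e+00
 -1.67903244e+00  1.38930875e-03]
tilted 285 [63, 110, 105, 107, 104, 105, 106, 106, 107, 104, 108, 107, 108, 102, 105, 105, 99, 76, 77, 80, 81, 81, 80, 83, 74, 71, 71, 72, 72, 72, 72, 73, 117, 154, 155, 155, 156, 156, 155, 156, 156, 157]
tilted 315 [110, 107, 107, 109, 108, 107, 108, 106, 110, 106, 108, 102, 105, 104, 102, 106, 76, 81, 82, 84, 83, 83, 83, 86, 71, 71, 69, 69, 86, 83, 92, 69, 71, 157, 156, 155, 156, 156, 155, 154, 152, 142]
tilted 345 [108, 109, 109, 107, 109, 108, 111, 108, 108, 104, 106, 105, 101, 107, 110, 106, 102, 78, 79, 79, 82, 82, 82, 80, 81, 70, 69, 68, 69, 69, 68, 69, 68, 68, 69, 67, 64, 66, 70, 82, 94, 75]
now 285 [68, 70, 71, 100, 118, 114, 114, 109, 112, 112, 112, 118, 61, 67, 66, 92, 94, 97, 96, 92, 92, 95, 93, 91, 94, 94, 93, 93, 92, 92, 89, 94, 94, 93, 91, 93, 94, 164, 155, 95, 89, 161]
now 315 [71, 70, 66, 115, 115, 112, 113, 116, 113, 117, 108, 66, 67, 67, 91, 92, 95, 95, 94, 92, 92, 95, 94, 89, 117, 113, 110, 63, 66, 66, 69, 87, 96, 93, 93, 93, 94, 92, 157, 131, 157, 121]
now 345 [70, 72, 70, 69, 115, 117, 114, 115, 114, 116, 115, 112, 64, 67, 67, 78, 94, 93, 93, 93, 93, 94, 92, 90, 94, 95, 90, 94, 90, 89, 93, 92, 94, 92, 91, 91, 93, 104, 163, 67, 67, 75]
```

Request:
send_rows(
  series=[
    [[0,0,-0.08,0,60],[0,0,-0.05,0,60],[0,0,0,0,60]],
  ],
)

```text
time: 12.25
tcp_pos: [0.4732, 0.3285, 0.0348]
tcp_rot: [[-0.873, 0.486, -0.031], [0.487, 0.872, -0.052], [0.002, -0.061, -0.998]]
ft_force: [-6.5, 2.8, 7.9]
grip_width: 0.0628
gripper_force: 37.8
```

```bash
python3 - <<'E'
from h import *
import pickle
s=monitor.state();m=imaging.camera_model("wrist");im=imaging.read_camera("wrist")[:,:,::-1];cv2.imwrite("pics/wrist7.png",im);pickle.dump((s,m),open("w7.pkl","wb"))
print(s["tcp_pos"],s["ft_force"],s["wrist_torque"])
cv2.imwrite("pics/crop7.png",cv2.resize(im[150:430,180:460],None,fx=2,fy=2,interpolation=cv2.INTER_CUBIC))
E
```

```text
[0.47316021 0.32853331 0.03480493] [-6.52258461  2.82182699  7.87769645] [ 0.52155085  1.1459669  -0.02558658]
```

View pics/crop7.png

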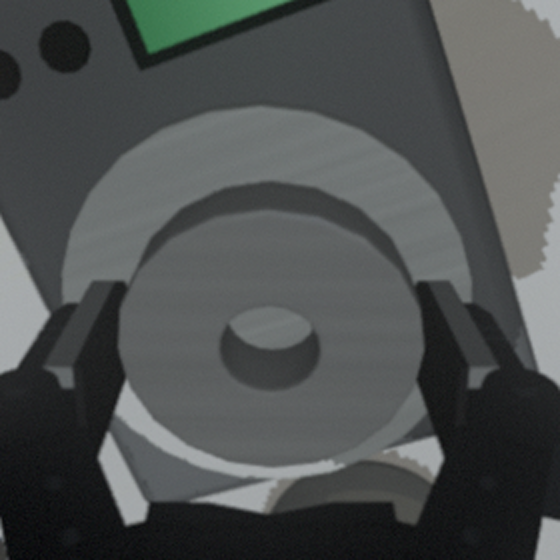

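```bash
python3 - <<'E'
from h import *
import pickle
s,m=pickle.load(open("w7.pkl","rb"))
r=lambda a:np.array(a)/2+[180,150]
for z in(.052,.056,.060):
  P=onplane(m,r([[119,338],[424,338],[271,210],[271,466]]),z);print(z,np.linalg.norm(P[0]-P[1]),np.linalg.norm(P[2]-P[3]),P[:2].mean(0),P[2:].mean(0))
P=onplane(m,r([[62,280],[472,280],[265,106],[265,478]]),.036);print("pan",np.linalg.norm(P[0]-P[1]),np.linalg.norm(P[2]-P[3]),P[:2].mean(0),P[2:].mean(0))
E
```

```text
0.052 0.06307718562606279 0.05994468538748459 [0.47275517 0.32897835 0.052     ] [0.47463451 0.32835856 0.052     ]
0.056 0.06105221895853415 0.05802028136405915 [0.4708522  0.33032084 0.056     ] [0.47267121 0.32972095 0.056     ]
0.06 0.05902725229100536 0.05609587734063363 [0.46894924 0.33166333 0.06      ] [0.47070791 0.33108334 0.06      ]
pan 0.09322828679127401 0.09436468288277244 [0.46681366 0.32953003 0.036     ] [0.47342659 0.3263735  0.036     ]
```

Request:
send_rows(
  series=[
    [[0,0,-0.06,0,60],[0,0,0,0,60]],
  ],
)

```text
time: 12.5
tcp_pos: [0.4731, 0.3285, 0.0337]
tcp_rot: [[-0.873, 0.486, -0.031], [0.487, 0.872, -0.053], [0.002, -0.061, -0.998]]
ft_force: [-7.0, 1.9, 8.2]
grip_width: 0.0634
gripper_force: 38.0
```

Request:
send_rows(
  series=[
    [[0,0,-0.06,0,60],[0,0,0,0,60]],
  ],
)

```text
time: 12.7
tcp_pos: [0.4733, 0.3283, 0.033]
tcp_rot: [[-0.873, 0.487, -0.031], [0.487, 0.872, -0.053], [0.001, -0.061, -0.998]]
ft_force: [-8.1, 1.2, 9.6]
grip_width: 0.063
gripper_force: 38.5
```

Request:
send_rows(
  series=[
    [[0,0,-0.06,0,60],[0,0,0,0,60]],
  ],
)

```text
time: 12.9
tcp_pos: [0.4734, 0.3282, 0.0326]
tcp_rot: [[-0.873, 0.487, -0.03], [0.488, 0.871, -0.052], [0.001, -0.061, -0.998]]
ft_force: [-8.6, -0.2, 15.7]
grip_width: 0.0631
gripper_force: 39.2
```

Request:
send_rows(
  series=[
    [[0,0,-0.05,0,60],[0,0,0,0,60]],
  ],
)

```text
time: 13.1
tcp_pos: [0.4734, 0.3282, 0.0324]
tcp_rot: [[-0.873, 0.487, -0.03], [0.488, 0.871, -0.052], [0.001, -0.06, -0.998]]
ft_force: [-10.8, -2.5, 20.9]
grip_width: 0.0634
gripper_force: 41.3
```

Request:
send_rows(
  series=[
    [[0,0,0.05,0,65],[0,0,0,0,68],[0,0,0,0,72],[0,0,0,0,76],[0,0,0,0,80],[0,0,0,0,80]],
  ],
)

```text
time: 13.7
tcp_pos: [0.4738, 0.3269, 0.0293]
tcp_rot: [[-0.873, 0.488, -0.031], [0.489, 0.871, -0.056], [-0.0, -0.064, -0.998]]
ft_force: [0.5, 0.7, 1.0]
grip_width: 0.08
gripper_force: 0.0
```

```bash
python3 - <<'E'
from h import *
import pickle
s=monitor.state();m=imaging.camera_model("wrist");im=imaging.read_camera("wrist")[:,:,::-1];cv2.imwrite("pics/wrist8.png",im);pickle.dump((s,m),open("w8.pkl","wb"))
print(s["tcp_pos"],s["ft_force"],s["grip_width"],s["tcp_rot"])
g=cv2.cvtColor(im,cv2.COLOR_BGR2GRAY)
print([int(v) for v in g[230:400:4,300]]);print([int(v) for v in g[325,200:440:4]])
E
```

```text
[0.47379601 0.32690339 0.0293019 ] [0.49564983 0.71991811 0.96050085] 0.08000471682654567 [[-8.72543315e-01  4.87534327e-01 -3.12800813e-02]
 [ 4.88536724e-01  8.70729301e-01 -5.62348001e-02]
 [-1.79912093e-04 -6.43487673e-02 -9.97927454e-01]]
[112, 111, 111, 79, 57, 60, 96, 95, 95, 97, 98, 96, 95, 93, 95, 97, 95, 96, 93, 100, 110, 111, 112, 63, 57, 59, 57, 61, 73, 98, 94, 97, 94, 93, 92, 95, 95, 96, 96, 95, 165, 101, 93]
[34, 33, 35, 35, 36, 31, 99, 109, 109, 110, 94, 96, 96, 96, 97, 97, 98, 95, 97, 97, 96, 97, 93, 53, 56, 58, 63, 105, 111, 109, 108, 106, 103, 69, 52, 53, 93, 96, 96, 95, 95, 95, 97, 95, 94, 94, 97, 96, 97, 104, 111, 110, 29, 30, 28, 30, 32, 32, 31, 59]
```

Request:
send_rows(
  series=[
    [[0,0,0.4,0,80],[0,0,0.9,0,80],[0,0,0.9,0,80],[0,0,0.9,0,80],[0,0,0.9,0,80],[0,0,0.9,0,80],[0,0,0.9,0,76],[0,0,0.9,0,70],[0,0,0.5,0,66],[0,0,0,0,66]],
  ],
)

```text
time: 14.75
tcp_pos: [0.4745, 0.3276, 0.1755]
tcp_rot: [[-0.873, 0.488, -0.028], [0.488, 0.871, -0.054], [-0.002, -0.061, -0.998]]
ft_force: [0.1, 0.2, -0.1]
grip_width: 0.0659
gripper_force: 0.0
```

```bash
cat > meas.py <<'E'
from h import *
import sys,pickle
s=monitor.state();m=imaging.camera_model("wrist");im=imaging.read_camera("wrist")[:,:,::-1].copy();cv2.imwrite(f"pics/{sys.argv[1]}.png",im);pickle.dump((s,m),open(sys.argv[1]+".pkl","wb"))
print(s["time"],s["tcp_pos"].round(4) if hasattr(s["tcp_pos"],"round") else s["tcp_pos"])
E
python3 meas.py w9; python3 - <<'E'
from h import *
import pickle
s,m=pickle.load(open("w9.pkl","rb"));g=cv2.cvtColor(cv2.imread("pics/w9.png"),cv2.COLOR_BGR2GRAY)
u=proj(m,[[.4735,.3275,.052],[.473,.327,.036]]);print(u)
c,r=u[0].round().astype(int)
print([int(v) for v in g[r-80:r+80:4,c-22]]);print([int(v) for v in g[r+20,c-90:c+90:4]])
cv2.imwrite("pics/c9.png",cv2.resize(cv2.imread("pics/w9.png")[r-90:r+90,c-100:c+100],None,fx=3,fy=3,interpolation=cv2.INTER_CUBIC))
E
```

```text
14.75 [0.4745 0.3276 0.1755]
[[324.47651285 228.77415434]
 [324.31295514 223.5788732 ]]
[109, 27, 61, 60, 60, 62, 95, 105, 103, 102, 101, 103, 73, 87, 87, 88, 88, 86, 90, 87, 87, 86, 87, 89, 90, 86, 106, 140, 151, 151, 151, 97, 95, 95, 92, 120, 151, 151, 149, 152]
[150, 152, 149, 151, 149, 149, 151, 151, 151, 83, 88, 151, 149, 149, 150, 136, 89, 86, 89, 85, 90, 86, 86, 87, 86, 86, 87, 86, 86, 85, 87, 90, 105, 104, 107, 65, 64, 63, 96, 97, 99, 86, 102, 153, 152]
```

```bash
cat > circ.py <<'E'
from h import *
from scipy.optimize import least_squares
def circ(m,g,c0,r,z,n=48,tol=.006,lo=None):
    """sample rays outward from c0 at height z; strongest grey edge near radius r; robust circle-centre fit"""
    pts=[];rr=np.arange(r-tol,r+tol,.0003)
    for th in np.linspace(0,2*np.pi,n,endpoint=False):
        P=np.c_[c0[0]+rr*np.cos(th),c0[1]+rr*np.sin(th),np.full(len(rr),z)];uv=proj(m,P).astype(np.float32)
        v=cv2.remap(cv2.GaussianBlur(g,(3,3),0),uv[:,None,0],uv[:,None,1],cv2.INTER_LINEAR)[:,0].astype(float)
        d=np.abs(v[4:]-v[:-4]);i=d.argmax()
        if d[i]>8: pts.append(P[i+2,:2])
    pts=np.array(pts);f=least_squares(lambda q:np.hypot(*(pts-q[:2]).T)-q[2],[*c0[:2],r],loss="soft_l1",f_scale=.0005)
    res=np.abs(f.fun);return f.x,len(pts),np.median(res)
E
python3 - <<'E'
from circ import *
import pickle
s,m=pickle.load(open("w9.pkl","rb"));g=cv2.cvtColor(cv2.imread("pics/w9.png"),cv2.COLOR_BGR2GRAY)
for c0 in([.473,.327],[.475,.329]):
    print("disc",circ(m,g,c0,.032,.052));print("hole",circ(m,g,c0,.010,.052,tol=.004));print("pan",circ(m,g,c0,.048,.036))
E
```

```text
disc (array([0.47222188, 0.32929782, 0.03148715]), 43, np.float64(0.00023737593891540176))
hole (array([0.47230668, 0.32889774, 0.00835406]), 45, np.float64(0.0002495228801731395))
pan (array([0.47340928, 0.3257994 , 0.04728049]), 47, np.float64(0.00018996772384028554))
disc (array([0.47245283, 0.32928658, 0.03158592]), 45, np.float64(0.0002855852044728671))
hole (array([0.47311424, 0.32894154, 0.00867438]), 44, np.float64(0.0005451643703947417))
pan (array([0.47346044, 0.32596382, 0.04732072]), 48, np.float64(0.00026650777877130355))
```

Request:
send_rows(
  series=[
    [[0,-0.5,0.4,0.1,66],[0,-0.95,0.4,0.1,66],[0,-0.95,0.4,0.1,66],[0,-0.95,0,0,66],[0,-0.95,0,0,66],[0,-0.95,0,0,66],[0,-0.95,0,0,66],[0,-0.95,0,0,66],[0,-0.95,0,0,66],[0,-0.95,0,0,66]],
  ],
  squeeze=30,
)

```text
time: 15.8
tcp_pos: [0.4732, 0.1444, 0.1969]
tcp_rot: [[-0.887, 0.461, -0.03], [0.462, 0.885, -0.057], [0.0, -0.065, -0.998]]
ft_force: [0.7, 0.4, -0.2]
grip_width: 0.0658
gripper_force: 0.0
```

Request:
send_rows(
  series=[
    [[0,-0.95,0,0,66],[0,-0.95,0,0,66],[0,-0.95,0,0,66],[0,-0.95,0,0,66],[0,-0.95,0,0,66],[0,-0.95,0,0,66],[0,-0.95,0,0,66],[0,-0.95,0,0,66],[0,-0.95,0,0,66],[0,-0.95,0,0,66]],
  ],
)

```text
time: 16.8
tcp_pos: [0.4728, -0.0453, 0.1969]
tcp_rot: [[-0.887, 0.461, -0.03], [0.462, 0.885, -0.057], [0.001, -0.064, -0.998]]
ft_force: [-0.2, -0.3, 0.2]
grip_width: 0.066
gripper_force: 0.0
```

Request:
send_rows(
  series=[
    [[0,-0.95,0,0,66],[0,-0.95,0,0,66],[0,-0.95,0,0,66],[0,-0.95,0,0,66],[0,-0.95,0,0,66],[0,-0.95,0,0,66],[0,-0.95,0,0,66],[0,-0.95,0,0,66],[0,-0.95,0,0,66],[0,-0.95,0,0,66]],
  ],
)

```text
time: 17.8
tcp_pos: [0.4727, -0.235, 0.1969]
tcp_rot: [[-0.887, 0.461, -0.031], [0.462, 0.885, -0.056], [0.001, -0.064, -0.998]]
ft_force: [-0.3, 0.6, -0.3]
grip_width: 0.0661
gripper_force: 0.0
```

Request:
send_rows(
  series=[
    [[0,-0.95,0,0,66],[0,-0.95,0,0,66],[0,-0.95,0,0,66],[0,-0.95,0,0,66],[0,-0.95,0,0,66],[0,-0.6,0,0,66],[0,-0.5,0,0,66],[0,0,0,0,66],[0,0,0,0,66]],
  ],
)

```text
time: 18.7
tcp_pos: [0.4738, -0.3507, 0.1975]
tcp_rot: [[-0.887, 0.461, -0.029], [0.462, 0.885, -0.056], [0.0, -0.064, -0.998]]
ft_force: [-0.2, 0.3, 0.5]
grip_width: 0.0659
gripper_force: 0.0
```

```bash
python3 meas.py w10
```

```text
18.7 [ 0.4738 -0.3507  0.1975]
```

Request:
send_rows(
  series=[
    [[0.23,0.03,-0.6,0,66],[0,0,-0.8,0,66],[0,0,-0.8,0,66],[0,0,-0.7,0,66],[0,0,-0.5,0,66],[0,0,-0.25,0,66],[0,0,0,0,56],[0,0,0,0,44],[0,0,0,0,44],[0,0,0,0,44]],
  ],
  squeeze=30,
)

```text
time: 19.75
tcp_pos: [0.4785, -0.3503, 0.1251]
tcp_rot: [[-0.887, 0.461, -0.029], [0.462, 0.885, -0.057], [-0.001, -0.064, -0.998]]
ft_force: [-0.6, 2.0, 0.5]
grip_width: 0.0513
gripper_force: 31.7
```

Request:
send_rows(
  series=[
    [[0,0,0,0,44]],
  ],
)

```text
time: 19.85
tcp_pos: [0.4784, -0.3503, 0.125]
tcp_rot: [[-0.887, 0.461, -0.029], [0.462, 0.885, -0.057], [-0.001, -0.064, -0.998]]
ft_force: [-0.5, 0.9, 0.6]
grip_width: 0.0511
gripper_force: 31.8
```

Request:
send_rows(
  series=[
    [[0.06,-0.03,0.08,0,44],[-0.17,0.09,0.23,0,44],[-0.228,0.118,0.306,0,44],[-0.228,0.118,0.306,0,44],[-0.228,0.118,0.306,0,44],[-0.228,0.118,0.306,0,44],[-0.228,0.118,0.306,0,44],[-0.228,0.118,0.4,0,44],[0,0.1,0.7,0,44],[0,0.4,0.7,0,44]],
  ],
)

```text
time: 20.85
tcp_pos: [0.4488, -0.3251, 0.1987]
tcp_rot: [[-0.886, 0.462, -0.029], [0.463, 0.885, -0.057], [-0.001, -0.064, -0.998]]
ft_force: [0.4, -0.4, -3.2]
grip_width: 0.0513
gripper_force: 31.8
```

Request:
send_rows(
  series=[
    [[0.04,0.7,0.5,0,44],[0.04,0.95,0,0,44],[0.04,0.95,0,0,44],[0.04,0.95,0,0,44],[0.04,0.95,0,0,44],[0.04,0.95,0,0,44],[0.04,0.95,0,0,44],[0.04,0.95,0,0,44],[0.04,0.95,0,0,44],[0.04,0.95,0,0,44]],
  ],
)

```text
time: 21.85
tcp_pos: [0.4569, -0.1383, 0.2083]
tcp_rot: [[-0.887, 0.46, -0.028], [0.461, 0.885, -0.057], [-0.001, -0.063, -0.998]]
ft_force: [0.0, 0.1, -2.3]
grip_width: 0.0514
gripper_force: 31.8
```

Request:
send_rows(
  series=[
    [[0.04,0.95,0,0,44],[0.04,0.95,0,0,44],[0.04,0.95,0,0,44],[0.04,0.95,0,0,44],[0.04,0.95,0,0,44],[0.04,0.95,0,0,44],[0.04,0.95,0,0,44],[0.04,0.95,0,0,44],[0.04,0.95,0,0,44],[0.04,0.95,0,0,44]],
  ],
)

```text
time: 22.85
tcp_pos: [0.4645, 0.0517, 0.2083]
tcp_rot: [[-0.887, 0.46, -0.028], [0.461, 0.885, -0.056], [-0.001, -0.063, -0.998]]
ft_force: [0.6, -0.4, -3.2]
grip_width: 0.0511
gripper_force: 31.8
```

Request:
send_rows(
  series=[
    [[0.04,0.95,0,0,44],[0.04,0.95,0,0,44],[0.04,0.95,0,0,44],[0.04,0.95,0,0,44],[0.04,0.95,0,0,44],[0.04,0.95,0,0,44],[0.04,0.95,0,0,44],[0.04,0.95,0,0,44],[0.04,0.9,0,0,44],[0.04,0.9,0,0,44]],
  ],
)

```text
time: 23.85
tcp_pos: [0.4725, 0.2396, 0.208]
tcp_rot: [[-0.887, 0.461, -0.029], [0.462, 0.885, -0.057], [-0.001, -0.063, -0.998]]
ft_force: [0.4, 0.2, -2.4]
grip_width: 0.0512
gripper_force: 31.8
```

Request:
send_rows(
  series=[
    [[0.04,0.95,-0.3,0,44],[0,0.95,-0.5,0,44],[0,0.95,-0.5,0,44],[0,0.8,-0.6,0,44],[0,0.55,-0.6,0,44],[0,0,-0.8,0,44],[0,0,-0.9,0,44],[0,0,-0.9,0,44],[0,0,-0.6,0,44],[0,0,0,0,44]],
  ],
)

```text
time: 24.85
tcp_pos: [0.4725, 0.3213, 0.0911]
tcp_rot: [[-0.887, 0.461, -0.033], [0.462, 0.885, -0.059], [0.002, -0.067, -0.998]]
ft_force: [-0.0, -0.3, -2.3]
grip_width: 0.0511
gripper_force: 31.9
```

```bash
python3 meas.py w11; python3 - <<'E'
from held import *
import pickle
s,m=pickle.load(open("w11.pkl","rb"));g=cv2.cvtColor(cv2.imread("pics/w11.png"),cv2.COLOR_BGR2GRAY)
print([int(v) for v in g[200:400:4,315]]);print([int(v) for v in g[325,200:440:4]])
E
```

```text
24.85 [0.4725 0.3213 0.0911]
[106, 110, 105, 52, 92, 91, 94, 91, 90, 90, 91, 90, 83, 84, 86, 87, 85, 88, 88, 88, 89, 64, 65, 89, 91, 89, 92, 91, 108, 155, 156, 136, 86, 86, 89, 87, 89, 91, 90, 89, 91, 93, 82, 155, 158, 155, 157, 157, 156, 156]
[157, 157, 152, 32, 33, 36, 55, 59, 58, 58, 32, 32, 33, 32, 43, 86, 87, 87, 89, 89, 89, 88, 87, 88, 85, 73, 88, 91, 89, 110, 125, 139, 92, 83, 85, 87, 84, 85, 86, 86, 86, 85, 88, 65, 28, 24, 25, 24, 31, 57, 56, 57, 35, 32, 33, 78, 157, 157, 157, 157]
```

Request:
send_rows(
  series=[
    [[0.05,0.22,-0.4,0,44],[0,0,-0.4,0,44],[0,0,-0.25,0,44],[0,0,-0.15,0,44],[0,0,-0.15,0,44],[0,0,-0.15,0,44]],
  ],
  squeeze=20,
)

```text
time: 25.5
tcp_pos: [0.4759, 0.3259, 0.0648]
tcp_rot: [[-0.887, 0.461, -0.026], [0.462, 0.885, -0.058], [-0.004, -0.063, -0.998]]
ft_force: [1.5, -7.0, 15.2]
grip_width: 0.0511
gripper_force: 33.0
```

Request:
send_rows(
  series=[
    [[0,0,-0.1,0,46],[0,0,-0.1,0,46],[0,0,0,0,46]],
  ],
)

```text
time: 25.8
tcp_pos: [0.4773, 0.3249, 0.0629]
tcp_rot: [[-0.886, 0.462, -0.022], [0.463, 0.884, -0.059], [-0.008, -0.062, -0.998]]
ft_force: [2.7, -9.4, 16.7]
grip_width: 0.0509
gripper_force: 33.3
```

Request:
send_rows(
  series=[
    [[0,0,-0.12,0,46],[0,0,-0.12,0,46],[0,0,-0.1,0,46],[0,0,0,0,46]],
  ],
)

```text
time: 26.2
tcp_pos: [0.479, 0.325, 0.0565]
tcp_rot: [[-0.886, 0.463, -0.019], [0.464, 0.884, -0.058], [-0.01, -0.061, -0.998]]
ft_force: [7.4, -10.2, 14.6]
grip_width: 0.0512
gripper_force: 35.4
```

```bash
python3 meas.py w12; python3 - <<'E'
from circ import *
import pickle
s,m=pickle.load(open("w12.pkl","rb"));g=cv2.cvtColor(cv2.imread("pics/w12.png"),cv2.COLOR_BGR2GRAY)
print([int(v) for v in g[200:400:4,300]])
print("pan",circ(m,g,[.4735,.326],.048,.036));print("large",circ(m,g,[.4723,.3292],.032,.052))
E
```

```text
26.2 [0.479  0.325  0.0565]
[110, 111, 113, 111, 57, 60, 100, 97, 100, 96, 95, 95, 95, 97, 74, 99, 110, 108, 108, 108, 107, 106, 108, 106, 99, 95, 94, 96, 95, 93, 95, 90, 50, 50, 54, 100, 102, 102, 101, 101, 100, 100, 98, 96, 148, 163, 163, 162, 162, 164]
pan (array([0.47321781, 0.32562254, 0.04716205]), 40, np.float64(0.00019280396455252993))
large (array([0.47056235, 0.32996955, 0.0307241 ]), 42, np.float64(0.00044935523818471525))
```

Request:
send_rows(
  series=[
    [[0,0,0.15,0,46],[0,0,0.1,0,46],[0,0,0,0,46]],
  ],
)

```text
time: 26.55
tcp_pos: [0.4749, 0.3266, 0.058]
tcp_rot: [[-0.887, 0.461, -0.029], [0.462, 0.885, -0.056], [-0.001, -0.063, -0.998]]
ft_force: [1.8, -0.9, 0.7]
grip_width: 0.0514
gripper_force: 34.4
```

```bash
python3 meas.py w13; python3 - <<'E'
from circ import *
import pickle
s,m=pickle.load(open("w13.pkl","rb"));g=cv2.cvtColor(cv2.imread("pics/w13.png"),cv2.COLOR_BGR2GRAY)
print(s["ft_force"])
print("pan",circ(m,g,[.4735,.326],.048,.036));print("large",circ(m,g,[.4715,.3292],.032,.052,tol=.004))
for z in(.064,.068,.072,.076):print("med",z,circ(m,g,[.4735,.3255],.026,z,tol=.005))
E
```

```text
26.55 [0.4749 0.3266 0.058 ]
[ 1.80100875 -0.94688645  0.72781088]
pan (array([0.4741056 , 0.32516118, 0.04791889]), 40, np.float64(0.000535752778775201))
large (array([0.47048553, 0.32995128, 0.03076403]), 39, np.float64(0.0004046090579573926))
med 0.064 (array([0.47808078, 0.32373894, 0.02770411]), 34, np.float64(0.0003899993587126692))
med 0.068 (array([0.47673148, 0.32514526, 0.02699391]), 34, np.float64(0.0005447468703582963))
med 0.072 (array([0.47601213, 0.32575909, 0.02709586]), 41, np.float64(0.0008956484659501281))
med 0.076 (array([0.47482894, 0.32603964, 0.02681879]), 47, np.float64(0.0010386363004314773))
```

Request:
send_rows(
  series=[
    [[-0.15,0,0,0,46],[0,0,-0.1,0,46],[0,0,-0.1,0,46],[0,0,-0.08,0,46],[0,0,0,0,46]],
  ],
)

```text
time: 27.1
tcp_pos: [0.4734, 0.3259, 0.0536]
tcp_rot: [[-0.887, 0.462, -0.025], [0.462, 0.885, -0.058], [-0.005, -0.063, -0.998]]
ft_force: [5.9, -5.9, 10.0]
grip_width: 0.0508
gripper_force: 35.4
```

Request:
send_rows(
  series=[
    [[0,0,-0.06,0,46],[0,0,0,0,46]],
  ],
)

```text
time: 27.3
tcp_pos: [0.4736, 0.3257, 0.0525]
tcp_rot: [[-0.887, 0.462, -0.024], [0.462, 0.885, -0.058], [-0.005, -0.063, -0.998]]
ft_force: [5.6, -6.5, 11.4]
grip_width: 0.051
gripper_force: 35.5
```

Request:
send_rows(
  series=[
    [[0,0,-0.06,0,46],[0,0,0,0,46]],
  ],
)

```text
time: 27.5
tcp_pos: [0.4737, 0.3257, 0.0513]
tcp_rot: [[-0.887, 0.462, -0.024], [0.463, 0.885, -0.058], [-0.005, -0.063, -0.998]]
ft_force: [6.0, -7.1, 10.8]
grip_width: 0.0511
gripper_force: 35.6
```

Request:
send_rows(
  series=[
    [[0,0,-0.05,0,46],[0,0,0,0,46]],
  ],
)

```text
time: 27.7
tcp_pos: [0.4736, 0.3257, 0.0508]
tcp_rot: [[-0.887, 0.462, -0.024], [0.463, 0.885, -0.058], [-0.005, -0.062, -0.998]]
ft_force: [4.2, -7.0, 12.4]
grip_width: 0.0512
gripper_force: 37.6
```

Request:
send_rows(
  series=[
    [[0,0,-0.05,0,46],[0,0,0,0,46]],
  ],
)

```text
time: 27.9
tcp_pos: [0.4737, 0.3258, 0.0506]
tcp_rot: [[-0.887, 0.462, -0.023], [0.463, 0.885, -0.058], [-0.006, -0.062, -0.998]]
ft_force: [3.8, -8.5, 19.0]
grip_width: 0.0512
gripper_force: 40.8
```

```bash
python3 meas.py w14; python3 - <<'E'
from circ import *
import pickle
s,m=pickle.load(open("w14.pkl","rb"));g=cv2.cvtColor(cv2.imread("pics/w14.png"),cv2.COLOR_BGR2GRAY)
print("pan",circ(m,g,[.4735,.326],.048,.036));print("large",circ(m,g,[.4715,.3292],.032,.052,tol=.004))
for z in(.064,.068,.072):print("med",z,circ(m,g,[.4735,.3255],.026,z,tol=.005))
E
```

```text
27.9 [0.4737 0.3258 0.0506]
pan (array([0.47446006, 0.32487748, 0.04834662]), 42, np.float64(0.0006943592783985458))
large (array([0.47080632, 0.32996602, 0.03112328]), 35, np.float64(0.0006446034953566625))
med 0.064 (array([0.47691994, 0.32380613, 0.02664114]), 42, np.float64(0.00031463144938369617))
med 0.068 (array([0.47519773, 0.32498021, 0.0260099 ]), 44, np.float64(0.000461096922216556))
med 0.072 (array([0.47311129, 0.32602353, 0.02528289]), 46, np.float64(0.0003914219162562266))
```

Request:
send_rows(
  series=[
    [[0,0,0.06,0,53],[0,0,0,0,56],[0,0,0,0,60],[0,0,0,0,64],[0,0,0,0,68],[0,0,0.4,0,68],[0,0,0.9,0,68],[0,0,0.9,0,68],[0,0,0.9,0,68],[0,0,0.9,0,68]],
  ],
)

```text
time: 28.95
tcp_pos: [0.4714, 0.3265, 0.1298]
tcp_rot: [[-0.887, 0.461, -0.03], [0.462, 0.885, -0.057], [0.0, -0.064, -0.998]]
ft_force: [0.1, 0.5, 0.1]
grip_width: 0.0681
gripper_force: 0.0
```

Request:
send_rows(
  series=[
    [[0,0,0.9,0,68],[0,0,0.9,0,68],[0,0,0.9,0,64],[0,0,0.5,0,58],[0,0,0,0,54]],
  ],
)

```text
time: 29.45
tcp_pos: [0.4721, 0.3269, 0.1944]
tcp_rot: [[-0.887, 0.461, -0.027], [0.462, 0.885, -0.055], [-0.001, -0.062, -0.998]]
ft_force: [0.0, -0.2, 1.5]
grip_width: 0.0545
gripper_force: 0.0
```

```bash
python3 meas.py w15; python3 - <<'E'
from circ import *
import pickle
s,m=pickle.load(open("w15.pkl","rb"));g=cv2.cvtColor(cv2.imread("pics/w15.png"),cv2.COLOR_BGR2GRAY)
print("pan",circ(m,g,[.4735,.326],.048,.036));print("large",circ(m,g,[.4715,.3292],.032,.052,tol=.005));print("med",circ(m,g,[.4745,.3255],.026,.068,tol=.005));print("hole",circ(m,g,[.4745,.3255],.010,.068,tol=.003))
E
```

```text
29.45 [0.4721 0.3269 0.1944]
pan (array([0.47349171, 0.32569396, 0.04730017]), 47, np.float64(0.00021014305986270798))
large (array([0.47319511, 0.32830727, 0.03235456]), 45, np.float64(0.0005345298682602612))
med (array([0.47424655, 0.32511092, 0.02519388]), 40, np.float64(0.0003296171735101029))
hole (array([0.47472522, 0.32506419, 0.00979146]), 43, np.float64(0.00024543941142471555))
```

Request:
send_rows(
  series=[
    [[0,-0.5,0.4,0,54],[0.17,-0.95,0.3,0,54],[0.17,-0.95,0,0,54],[0.17,-0.95,0,0,54],[0.17,-0.95,0,0,54],[0.17,-0.95,0,0,54],[0.17,-0.95,0,0,54],[0.17,-0.95,0,0,54],[0.17,-0.95,0,0,54],[0.17,-0.95,0,0,54]],
  ],
  squeeze=25,
)

```text
time: 30.5
tcp_pos: [0.5017, 0.1439, 0.2064]
tcp_rot: [[-0.887, 0.461, -0.031], [0.462, 0.885, -0.057], [0.001, -0.065, -0.998]]
ft_force: [0.3, 0.1, 0.6]
grip_width: 0.054
gripper_force: 0.0
```

Request:
send_rows(
  series=[
    [[0.17,-0.95,0,0,54],[0.17,-0.95,0,0,54],[0.17,-0.95,0,0,54],[0.17,-0.95,0,0,54],[0.17,-0.95,0,0,54],[0.17,-0.95,0,0,54],[0.17,-0.95,0,0,54],[0.17,-0.95,0,0,54],[0.17,-0.95,0,0,54],[0.17,-0.95,0,0,54]],
  ],
)

```text
time: 31.5
tcp_pos: [0.5355, -0.0458, 0.2063]
tcp_rot: [[-0.887, 0.461, -0.031], [0.462, 0.885, -0.057], [0.001, -0.065, -0.998]]
ft_force: [-0.1, -0.4, -0.7]
grip_width: 0.054
gripper_force: 0.0
```

Request:
send_rows(
  series=[
    [[0.17,-0.95,0,0,54],[0.17,-0.95,0,0,54],[0.17,-0.95,0,0,54],[0.17,-0.95,0,0,54],[0.17,-0.95,0,0,54],[0.17,-0.95,0,0,54],[0.17,-0.7,0,0,54],[0.17,-0.5,0,0,54],[0,0,0,0,54],[0,0,0,0,54]],
  ],
)

```text
time: 32.5
tcp_pos: [0.5633, -0.1824, 0.2066]
tcp_rot: [[-0.887, 0.461, -0.03], [0.462, 0.885, -0.056], [0.0, -0.064, -0.998]]
ft_force: [0.6, -0.5, 0.2]
grip_width: 0.0539
gripper_force: 0.0
```

```bash
python3 meas.py w16
```

```text
32.5 [ 0.5633 -0.1824  0.2066]
```

Request:
send_rows(
  series=[
    [[0.13,0.04,-0.7,0,54],[0,0,-0.8,0,54],[0,0,-0.8,0,54],[0,0,-0.7,0,54],[0,0,-0.6,0,54],[0,0,-0.4,0,54],[0,0,0,0,44],[0,0,0,0,33],[0,0,0,0,33],[0,0,0,0,33]],
  ],
)

```text
time: 33.55
tcp_pos: [0.5664, -0.1819, 0.1274]
tcp_rot: [[-0.887, 0.461, -0.028], [0.462, 0.885, -0.057], [-0.001, -0.064, -0.998]]
ft_force: [-0.1, 0.7, -1.8]
grip_width: 0.039
gripper_force: 25.3
```

Request:
send_rows(
  series=[
    [[0,0,0,0,33]],
  ],
)

```text
time: 33.65
tcp_pos: [0.5663, -0.1819, 0.1273]
tcp_rot: [[-0.887, 0.461, -0.029], [0.462, 0.885, -0.057], [-0.001, -0.064, -0.998]]
ft_force: [1.4, -0.2, -1.4]
grip_width: 0.0391
gripper_force: 25.3
```

Request:
send_rows(
  series=[
    [[0.06,-0.03,0.08,0,33],[-0.17,0.09,0.23,0,33],[-0.228,0.118,0.306,0,33],[-0.228,0.118,0.306,0,33],[-0.228,0.118,0.306,0,33],[-0.228,0.118,0.306,0,33],[-0.228,0.118,0.306,0,33],[-0.228,0.118,0.4,0,33],[0,0.1,0.7,0,33],[0,0.4,0.7,0,33]],
  ],
)

```text
time: 34.65
tcp_pos: [0.536, -0.1566, 0.2004]
tcp_rot: [[-0.887, 0.462, -0.029], [0.463, 0.885, -0.057], [-0.0, -0.064, -0.998]]
ft_force: [-0.4, 0.3, -1.1]
grip_width: 0.0391
gripper_force: 25.4
```

Request:
send_rows(
  series=[
    [[-0.13,0.7,0.3,0,33],[-0.13,0.95,0,0,33],[-0.13,0.95,0,0,33],[-0.13,0.95,0,0,33],[-0.13,0.95,0,0,33],[-0.13,0.95,0,0,33],[-0.13,0.95,0,0,33],[-0.13,0.95,0,0,33],[-0.13,0.95,0,0,33],[-0.13,0.95,0,0,33]],
  ],
)

```text
time: 35.65
tcp_pos: [0.5097, 0.0299, 0.2056]
tcp_rot: [[-0.887, 0.461, -0.029], [0.462, 0.885, -0.057], [-0.0, -0.064, -0.998]]
ft_force: [0.2, 0.6, -1.2]
grip_width: 0.0393
gripper_force: 25.4
```

Request:
send_rows(
  series=[
    [[-0.13,0.95,0,0,33],[-0.13,0.95,0,0,33],[-0.13,0.95,0,0,33],[-0.13,0.95,0,0,33],[-0.13,0.95,0,0,33],[-0.13,0.95,0,0,33],[-0.13,0.95,0,0,33],[-0.13,0.95,0,0,33],[-0.13,0.95,0,0,33],[-0.13,0.95,0,0,33]],
  ],
)

```text
time: 36.65
tcp_pos: [0.4836, 0.2197, 0.2056]
tcp_rot: [[-0.887, 0.461, -0.03], [0.462, 0.885, -0.057], [-0.0, -0.064, -0.998]]
ft_force: [0.3, 0.0, -0.6]
grip_width: 0.0391
gripper_force: 25.4
```

Request:
send_rows(
  series=[
    [[0,0,0,0,33]],
  ],
)

```text
time: 36.75
tcp_pos: [0.4835, 0.2207, 0.2054]
tcp_rot: [[-0.888, 0.458, -0.03], [0.459, 0.886, -0.056], [0.0, -0.064, -0.998]]
ft_force: [-0.1, -0.7, -0.7]
grip_width: 0.0393
gripper_force: 25.4
```

Request:
send_rows(
  series=[
    [[-0.1,0.9,-0.3,0,33],[-0.1,0.95,-0.5,0,33],[-0.1,0.95,-0.5,0,33],[-0.1,0.95,-0.5,0,33],[-0.1,0.9,-0.6,0,33],[-0.05,0.63,-0.6,0,33],[0,0,-0.8,0,33],[0,0,-0.8,0,33],[0,0,-0.5,0,33],[0,0,0,0,33]],
  ],
)

```text
time: 37.75
tcp_pos: [0.4726, 0.3235, 0.1018]
tcp_rot: [[-0.887, 0.461, -0.032], [0.462, 0.885, -0.059], [0.001, -0.067, -0.998]]
ft_force: [-0.6, -0.0, -1.3]
grip_width: 0.0394
gripper_force: 25.5
```

```bash
python3 meas.py w17
```

```text
37.75 [0.4726 0.3235 0.1018]
```

Request:
send_rows(
  series=[
    [[-0.2,0.2,-0.3,0,33],[-0.16,0.12,-0.3,0,33],[0,0,-0.25,0,33],[0,0,-0.1,0,33],[0,0,-0.1,0,33],[0,0,0,0,33]],
  ],
  squeeze=20,
)

```text
time: 38.4
tcp_pos: [0.4663, 0.3305, 0.0824]
tcp_rot: [[-0.887, 0.461, -0.029], [0.462, 0.885, -0.057], [-0.0, -0.064, -0.998]]
ft_force: [-0.7, 0.1, -2.0]
grip_width: 0.0393
gripper_force: 25.5
```

Request:
send_rows(
  series=[
    [[0,0,-0.1,0,33],[0,0,0,0,33]],
  ],
)

```text
time: 38.6
tcp_pos: [0.4663, 0.3305, 0.0805]
tcp_rot: [[-0.887, 0.461, -0.029], [0.462, 0.885, -0.057], [-0.0, -0.064, -0.998]]
ft_force: [-0.2, 0.9, -2.0]
grip_width: 0.0393
gripper_force: 25.5
```

Request:
send_rows(
  series=[
    [[0,0,-0.08,0,33],[0,0,0,0,33]],
  ],
)

```text
time: 38.8
tcp_pos: [0.4667, 0.3305, 0.0798]
tcp_rot: [[-0.887, 0.461, -0.028], [0.462, 0.885, -0.057], [-0.001, -0.063, -0.998]]
ft_force: [-0.6, -1.0, 4.0]
grip_width: 0.0393
gripper_force: 25.8
```

Request:
send_rows(
  series=[
    [[0.05,-0.03,-0.08,0,33],[0,0,0,0,33]],
  ],
)

```text
time: 39.0
tcp_pos: [0.4677, 0.3299, 0.0788]
tcp_rot: [[-0.887, 0.461, -0.028], [0.462, 0.885, -0.056], [-0.001, -0.063, -0.998]]
ft_force: [-1.4, -2.4, 9.5]
grip_width: 0.039
gripper_force: 26.0
```

Request:
send_rows(
  series=[
    [[0.06,-0.03,-0.08,0,33],[0,0,0,0,33]],
  ],
)

```text
time: 39.2
tcp_pos: [0.4691, 0.3291, 0.0775]
tcp_rot: [[-0.887, 0.461, -0.027], [0.462, 0.885, -0.057], [-0.002, -0.063, -0.998]]
ft_force: [-1.7, -3.3, 12.4]
grip_width: 0.039
gripper_force: 25.9
```

Request:
send_rows(
  series=[
    [[0.05,-0.03,-0.1,0,33],[0.05,-0.03,-0.1,0,33],[0,0,0,0,33]],
  ],
)

```text
time: 39.5
tcp_pos: [0.4719, 0.3275, 0.0738]
tcp_rot: [[-0.887, 0.462, -0.025], [0.462, 0.885, -0.057], [-0.004, -0.063, -0.998]]
ft_force: [1.5, -5.8, 12.2]
grip_width: 0.0389
gripper_force: 26.2
```

Request:
send_rows(
  series=[
    [[0.04,-0.02,-0.08,0,33],[0.03,-0.02,-0.06,0,33],[0,0,0,0,33]],
  ],
)

```text
time: 39.8
tcp_pos: [0.4735, 0.3267, 0.0711]
tcp_rot: [[-0.887, 0.462, -0.025], [0.463, 0.885, -0.057], [-0.004, -0.062, -0.998]]
ft_force: [1.9, -5.1, 10.4]
grip_width: 0.0393
gripper_force: 26.8
```

```bash
python3 meas.py w18; python3 - <<'E'
from circ import *
import pickle
s,m=pickle.load(open("w18.pkl","rb"));g=cv2.cvtColor(cv2.imread("pics/w18.png"),cv2.COLOR_BGR2GRAY)
print("large",circ(m,g,[.4732,.3283],.032,.052,tol=.005));print("med",circ(m,g,[.4745,.3255],.026,.068,tol=.004))
for z in(.080,.084,.088):print("small",z,circ(m,g,[.4735,.3255],.020,z,tol=.005))
E
```

```text
39.8 [0.4735 0.3267 0.0711]
large (array([0.47202506, 0.32869682, 0.03206201]), 45, np.float64(0.000922952169169669))
med (array([0.4746805 , 0.32455112, 0.02601224]), 39, np.float64(0.00114024354233146))
small 0.08 (array([0.47561384, 0.32488127, 0.0213457 ]), 45, np.float64(0.0005566843226850193))
small 0.084 (array([0.4739655 , 0.32621915, 0.02068792]), 46, np.float64(0.0007000856369189113))
small 0.088 (array([0.47200759, 0.32722861, 0.02015969]), 47, np.float64(0.0006202563407568425))
```

Good: the small disc is central. Now I lower until it goes stiff.

Request:
send_rows(
  series=[
    [[0,0,-0.06,0,33],[0,0,0,0,33]],
  ],
)

```text
time: 40.05
tcp_pos: [0.4738, 0.3267, 0.07]
tcp_rot: [[-0.887, 0.462, -0.024], [0.463, 0.885, -0.057], [-0.005, -0.062, -0.998]]
ft_force: [2.3, -6.3, 11.2]
grip_width: 0.0394
gripper_force: 27.1
```

Request:
send_rows(
  series=[
    [[0,0,-0.05,0,33],[0,0,0,0,33]],
  ],
)

```text
time: 40.25
tcp_pos: [0.474, 0.3267, 0.0692]
tcp_rot: [[-0.886, 0.462, -0.024], [0.463, 0.885, -0.057], [-0.005, -0.062, -0.998]]
ft_force: [2.7, -5.7, 11.8]
grip_width: 0.0391
gripper_force: 27.4
```

Request:
send_rows(
  series=[
    [[0,0,-0.04,0,33],[0,0,0,0,33]],
  ],
)

```text
time: 40.45
tcp_pos: [0.4741, 0.3267, 0.0686]
tcp_rot: [[-0.886, 0.462, -0.024], [0.463, 0.885, -0.057], [-0.006, -0.062, -0.998]]
ft_force: [2.7, -6.7, 12.9]
grip_width: 0.0394
gripper_force: 27.7
```

Request:
send_rows(
  series=[
    [[0,0,-0.05,0,33],[0,0,0,0,33]],
  ],
)

```text
time: 40.65
tcp_pos: [0.4743, 0.3267, 0.0681]
tcp_rot: [[-0.886, 0.462, -0.023], [0.463, 0.885, -0.057], [-0.006, -0.061, -0.998]]
ft_force: [3.1, -6.6, 16.1]
grip_width: 0.0393
gripper_force: 29.5
```

Request:
send_rows(
  series=[
    [[0,0,-0.04,0,33],[0,0,0,0,33]],
  ],
)

```text
time: 40.85
tcp_pos: [0.4744, 0.3267, 0.068]
tcp_rot: [[-0.886, 0.462, -0.023], [0.463, 0.885, -0.057], [-0.006, -0.061, -0.998]]
ft_force: [1.3, -9.8, 19.8]
grip_width: 0.039
gripper_force: 31.6
```

Stiff, so it is seated flat. Release and rise.

Request:
send_rows(
  series=[
    [[0,0,0.06,0,41],[0,0,0,0,44],[0,0,0,0,48],[0,0,0,0,52],[0,0,0,0,56],[0,0,0,0,56],[0,0,0.3,0,56],[0,0,0.8,0,56],[0,0,0.9,0,56],[0,0,0.9,0,56]],
  ],
)

```text
time: 41.85
tcp_pos: [0.4717, 0.3274, 0.1242]
tcp_rot: [[-0.887, 0.461, -0.03], [0.462, 0.885, -0.057], [0.0, -0.064, -0.998]]
ft_force: [0.4, -1.1, -0.0]
grip_width: 0.0562
gripper_force: 0.0
```

Request:
send_rows(
  series=[
    [[0,0,0.9,0,56],[0,0,0.9,0,56],[0,0,0.9,0,56],[0,0,0.5,0,56],[0,0,0,0,56],[0,0,0,0,56]],
  ],
)

```text
time: 42.45
tcp_pos: [0.4718, 0.3274, 0.1869]
tcp_rot: [[-0.887, 0.461, -0.03], [0.462, 0.885, -0.057], [-0.0, -0.064, -0.998]]
ft_force: [0.7, 0.1, -0.4]
grip_width: 0.0561
gripper_force: 0.0
```

```bash
python3 meas.py w19; python3 - <<'E'
from circ import *
import pickle
s,m=pickle.load(open("w19.pkl","rb"));im=cv2.imread("pics/w19.png");g=cv2.cvtColor(im,cv2.COLOR_BGR2GRAY)
for n,c,r,z in(("pan",[.4735,.3257],.048,.036),("large",[.4732,.3283],.032,.052),("med",[.4745,.3252],.026,.068),("small",[.474,.326],.020,.084)):
    print(n,circ(m,g,c,r,z,tol=.005))
c,r=proj(m,[[.4735,.3257,.06]])[0].round().astype(int)
cv2.imwrite("pics/c19.png",cv2.resize(im[r-100:r+100,c-120:c+120],None,fx=3,fy=3,interpolation=cv2.INTER_CUBIC))
E
```

```text
42.45 [0.4718 0.3274 0.1869]
pan (array([0.47344502, 0.32592693, 0.04729198]), 47, np.float64(0.0001783779913480249))
large (array([0.47314938, 0.32833802, 0.03232826]), 46, np.float64(0.0005405280709220618))
med (array([0.47412586, 0.32487536, 0.02506175]), 44, np.float64(0.00047287752380504103))
small (array([0.47376857, 0.32552899, 0.01996688]), 39, np.float64(0.0006284615685711176))
```

View pics/c19.png

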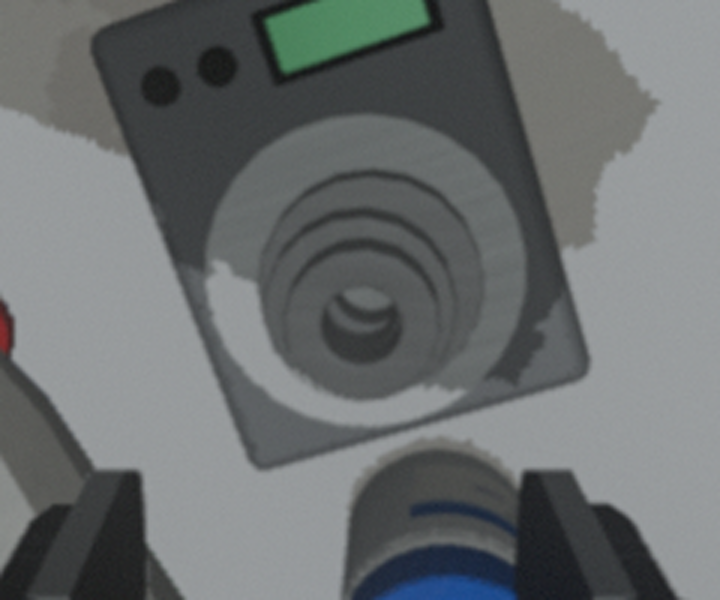

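The crop shows the three discs stacked flat and concentric on the pan, with the small disc's hole at crop pixel (362,322) and pan centre near (365,270). All three measure within about 3 mm of the pan's centre. The gripper is clear, so I'm handing in.

```bash
python3 -c "
from station import finish_job
print(finish_job())"
```

```text
the job is handed in; nothing more can be done
None
```

The large, medium and small discs are stacked flat on the pan in that order, each measured within about 3 mm of the pan's centre; the gripper is clear and the job was handed in at about 42 s of the 72 s allowed, with no verdict shown.

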